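Park the rotor nut in its pocket

TASK

Park the centrifuge rotor's round cap nut in its pocket on the service plate: without lifting it, nudge it with light pushes of the fingertips over to the guide rail and along the rail until it drops into the shallow pocket, then press down on its top until the stiff seat gives way and the nut is fully home. Its thread is delicate, so feel what you do: never push it harder than about 25 N (gripping it would be too hard), and leave everything else where it is.

Things in the scene. Friction and masses are not known exactly. Their poses are not given: they have to be found in the camera images.
- nut: the rotor's cap nut: plain steel, round, knurled side, closed flat top with bevelled edge; 36 mm across, 22 mm tall, about 140 g. Origin: centre of its underside, z up. Underside height: 12 mm on the plate (where it starts, near one end of the rail or the other), 9 mm when dropped into the pocket onto the raised seat disc, 6 mm when pressed fully home
- rail: straight steel guide rail, 12 mm wide (x), 300 mm long (y), 15 mm high, fixed on a flat aluminium plate, 380 mm along the rail by 180 mm, top 12 mm above the table. Origin: middle of the rail's underside, on the plate's top. The near face (towards the robot) is at its x = -6 mm; the nut starts on that side, 25 to 55 mm clear of it. The plate ends at x = -145 mm.
- pocket_line (a point): point on the plate's top, 18 mm in front of the middle of the rail's near face; axes as the rail. The plate's one round pocket, 41 mm across, 6 mm deep, has its centre on the line through this point along y, within 37 mm either side; where is not measured. Seen as a recess with a dark disc, or felt: a nut slid along touching the rail drops 3 mm and catches on the pocket's wall
- rail_top (a point): middle of the rail's top face, 15 mm above the plate. Nut and rail are smooth steel; a slight lean into the rail while pushing along keeps the nut on it. About the seat: in the pocket lies a stiff disc, its top 3 mm above the pocket's floor at the start. It does not move under the nut's weight; some 4 to 7 N of downward push on the nut moves it 3 mm down to a hard stop, where it stays (no spring)
- vial: small glass vial with white screw cap, 32 mm across, 48 mm tall, smooth; origin at the centre of its underside. Stands on the plate at the other end from the nut. Bystander: leave alone
- tube_rack: tube rack, about 82 x 118 x 45 mm, origin under its centre. Bystander
- tip_box: pipette tip box, about 76 x 98 x 50 mm, origin under its centre. Bystander
- hex_driver: screwdriver 170 mm long lying on the table, handle along its -x. Bystander
- dish: shallow glass dish, 90 mm across, 16 mm high, origin under its centre. Bystander
- buffer_bottle: plastic bottle, 60 mm across, 130 mm tall, origin under its centre. Bystander
- rotor_ring: loose flat metal ring, 70 mm across, 12 mm high, lying on the table, origin under its centre. Bystander
There are look-alikes about, which are no part of the job. Leave any green or red look-alike of the nut alone.

How it is judged:
By the outcome, as a careful person would: the job done as asked, in the order asked, and still so for the second after the job is handed in, with the robot touching nothing.
It also fails if it takes over 61 s, if anything falls off the work surface, if the arm or the gripper's body presses on something with over 40 N, if the wrist force passes 120 N, or if a joint passes its speed limit or range.

ROBOT

A 6-joint arm with a two-finger parallel gripper is mounted at the origin on the work surface. World frame = base frame: x ahead of the robot, y to its left, z up, the work surface at z = 0. Lengths are in mm, angles in rad, forces in N, time in s.
With the tool pointing down it reaches from about 325 to 925 mm from the base axis. Payload 3.1 kg.
Tool frame: the origin (TCP) lies at the very end of the fingers, on their centre line; the grasp point (between the pads) lies 19 mm behind it; z points along the fingers, y is the line along which they close (so a half turn about z gives the same grasp; the last joint's range is limited). The gripper opens to 85 mm and grips with 20 to 120 N. Pads are 22 mm wide; open, the fingers measure 114 mm over their backs; the gripper's body (76 mm by 85 mm) begins 54 mm behind the grasp point. The pads swing forward as they close: fully open they stand 13 mm farther back than shut.
Start: joints at [1.179, 0.217, 1.613, -0, 1.311, -0.112], TCP at [172.583, 600.712, 231.3] pointing down, gripper open.
Joint ranges: [-2.75, 2.75], [-0.78, 2.1], [0.31, 2.55], [-1.13, 4.27], [0.13, 2.63], [-2.58, 2.58]. Speed limits (rad/s): [2.79, 2.79, 3.14, 3.14, 3.14, 3.14].

INTERFACE

Orientations are given as a unit quaternion [w, x, y, z].
In Python, from rig import state, grab_frame, job_done, outline_of, tip_of gives the robot as it stands.
- The arm moves only by the tool play_rows, never from a script. Its argument "plan" is a list of rows, each an object with "travel": the shift along the tool's x, y, z in units of 0.025 m (1.0 is 0.025 m), a list of three; "dr": the turn, a rotation vector about the tool's x, y, z in units of 8 degrees (1.0 is 8 degrees), a list of three; "jaw": the opening, from -1 (shut) to 1 (fully open). In form: [{"travel": [x, y, z], "dr": [rx, ry, rz], "jaw": jaw}, ...]. A call has exactly 8 rows; each row shifts and turns the commanded pose from where the row before left it, along the tool's axes as they then stand; what a row does not reach is not made up. A row lasts 1/8 s, in which the tool goes at most 62.5 mm and 10.7 degrees, less where a joint would pass 70% of its speed; a pose out of reach is approached as far as the arm can. A call with a number of a shift or a turn outside -1 to 1 is refused whole. A call with a gripper value outside its range is refused whole. The fingers move at their own pace and stop on an object; "grip_force" is the grip in N (left out, the last holds). Time passes only in rows, so rows that do not move let the fingers close, or fill a call up. It gives the time, the measured TCP pose, the force, the opening and the grip force at its end, in the units of the state.
- state(): the state, without advancing time (a new reading comes with each control period).
- grab_frame(name): name is "scene" or "top" or "wrist"; returns a dict with "color" (480x640x3 uint8, red, green, blue), "camera_matrix" (3x3 intrinsics, pixels), "R" (3x3) and "t" (3): a world point X has camera coordinates R X + t. Camera axes: x right, y down, z forward; pixel columns grow to the right and rows downward; lengths in mm; the calibration is good to about 2 mm. A picture is of the moment at which its call begins. There is no depth.
- job_done(): hands the job in; it is judged then, once.
Trained networks look in the newest picture that a camera, given by its name, has taken for a name from the list of things; names that differ only in an ending like _2 or _b are one class to them, and where a whole thing is asked for, a point or a joint stands for the part that bears it (a point fixed in the world has none). Each returns a list of dicts, best first, with "score" (0 to 1); they miss things now and then, are a little off and sometimes report something else, mostly with a low value. They report only what shows in the picture. A call takes as long as a camera call. They do not tell look-alikes from the thing itself.
- outline_of(camera, target): "region" (480x640 bool, what is visible of it).
- tip_of(camera, target): "xyz" ([x, y, z] in mm, in the coordinates of the camera as it stood for that picture, good to about 4 mm: a listed point, or the origin of a listed thing).
The state is a dict: "clock": time; "qpos": joint angles; "qvel": joint speeds; "joint_efforts": joint torques, N m; "position": TCP position; "eef_rot": TCP orientation; "force": force on the tool from outside, world axes, zero at the start; "ft_torque": the same for the moment, N m; "gripper_width": opening from 0.0 (shut) to 1.0 (fully open); "grip_force": force on a finger pad.
Only numpy, scipy, OpenCV 4.12 (cv2) and the standard library are available. Lean on these libraries where they do the work, as an engineer would, in place of code of your own. Each camera call takes 0.05 s, during which the arm holds its last target. There are 200 camera calls.

## Working session

There is one attempt and no reset: what is moved stays moved. The work goes in short steps, Python scripts to look and compute and a tool call to move; the robot and the scene stay as the last step left them, time stands still between calls to the robot, and variables do not carry over. Pictures are saved under pics/ and viewed, at most 10 in all, crops included, and the job is handed in when it is done.

Besides the shell and the picture viewer there is one more tool, called after ">>>" as name([rows], argument=value, ...), one row to a line, values as JSON. play_rows: Moves the arm, as the interface text tells. Shifts and turns lie within -1 to 1; 1 stands for 0.025 m of shift or 8 degrees of turn. Its arguments: {"type":"object","properties":{"plan":{"type":"array"},"grip_force":{"type":"number"}},"required":["plan"]}

```bash
mkdir -p pics
cat > h.py <<'E'
import numpy as np, cv2
from rig import state, grab_frame, job_done, outline_of, tip_of
def save(f,name,crop=None,scale=1):
    im=f["color"][:,:,::-1]
    if crop: im=im[crop[1]:crop[3],crop[0]:crop[2]]
    cv2.imwrite("pics/"+name,cv2.resize(im,None,fx=scale,fy=scale,interpolation=cv2.INTER_CUBIC))
def world(f,c): return np.array(f["R"]).T@(np.array(c)-np.array(f["t"]))
def proj(f,X):
    p=np.array(f["camera_matrix"])@(np.array(f["R"])@np.array(X,float)+np.array(f["t"])); return p[:2]/p[2]
def onplane(f,u,v,z):
    R=np.array(f["R"]);t=np.array(f["t"]);C=-R.T@t
    d=R.T@np.linalg.inv(np.array(f["camera_matrix"]))@np.array([u,v,1.]); return C+d*(z-C[2])/d[2]
E
python3 - <<'E'
from h import *
np.set_printoptions(precision=1,suppress=True)
s=state();print(s)
F={}
for c in("top","scene"):
    f=grab_frame(c);save(f,c+"1.png");F[c]=f
    for n in("nut","rail","pocket_line","rail_top","vial"):
        for d in tip_of(c,n)[:4]:
            w=world(f,d["xyz"]);print(c,n,round(d["score"],2),w,proj(f,w))
E
```

```text
{'clock': 0.0, 'qpos': array([ 1.2,  0.2,  1.6, -0. ,  1.3, -0.1]), 'qvel': array([ 0., -0., -0., -0., -0., -0.]), 'joint_efforts': array([ -0. , -39.7, -30.4,  -0. ,   0. ,  -0. ]), 'position': array([172.3, 599.9, 230. ]), 'eef_rot': array([-0. ,  0.1,  1. , -0. ]), 'force': array([-0.1, -0.7, -0.2]), 'ft_torque': array([-0., -0., -0.]), 'grip_force': 0.0, 'gripper_width': 0.9996250571396574}
top nut 0.75 [ 472.8 -204.9    2.8] [399.6 277.5]
top nut 0.62 [512.7 -28.6   8. ] [322.7 261.2]
top nut 0.59 [ 399.5 -191.2    3.1] [394.6 309.8]
top nut 0.5 [ 592.6 -202.3    1.9] [397.  225.7]
top rail 0.97 [548.2  96.4  12.4] [268.  246.4]
top pocket_line 0.82 [519.1  94.2   9. ] [269.2 259.2]
top rail_top 0.6 [543.7  95.8  28.5] [267.6 248. ]
scene nut 0.63 [ 472.4 -211.6    0.7] [215.7 251.4]
scene nut 0.58 [ 393.7 -188.8    0.5] [218.5 222.9]
scene nut 0.5 [ 747.7 -161.2    4.9] [268.3 353.5]
scene nut 0.49 [ 594.9 -199.4   -0.1] [232.6 294.9]
scene rail 0.88 [548.7 104.5  13.8] [356.4 236. ]
scene pocket_line 0.74 [523.9  95.   10.6] [348.6 229.7]
scene rail_top 0.96 [545.  102.2  25.4] [355.1 232.1]
scene vial 0.67 [455.4 186.9  12.7] [373.4 197.7]
```

View pics/top1.png

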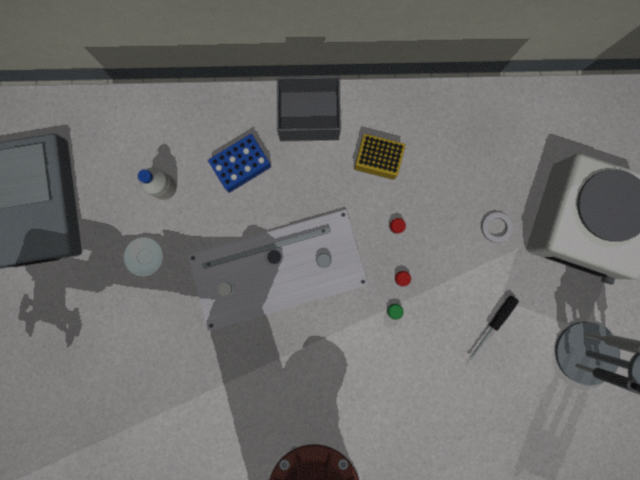

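View pics/scene1.png

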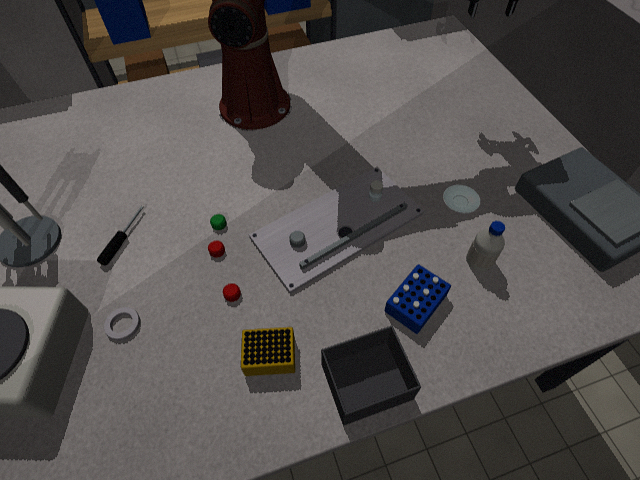

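Top view: candidates for the nut are red (398,226), red (403,278), green (396,311) and grey steel (323,259). The steel one on the plate, near the rail's -y end, fits the description. The dark pocket is at (274,257) and the vial at (224,290). The scene view agrees: nut at (297,239), pocket at (345,232), vial at (376,190).

Run:
```python
from h import *
np.set_printoptions(precision=1,suppress=True)
F={}
for c,cr in(("top",(185,200,375,335)),("scene",(240,160,430,295))):
    f=grab_frame(c);F[c]=f;save(f,c+"2.png",cr,4)
    for n,z in(("nut",34 if c=="top" else 23),("rail",27),("vial",40)):
        for d in outline_of(c,n)[:6]:
            m=d["region"].astype(np.uint8);M=cv2.moments(m,True)
            if M["m00"]==0: continue
            u,v=M["m10"]/M["m00"],M["m01"]/M["m00"]
            print(c,n,round(d["score"],2),(round(u,1),round(v,1)),M["m00"],onplane(f,u,v,z),
              [tuple(np.round(onplane(f,*p,27)[:2],1)) for p in cv2.boxPoints(cv2.minAreaRect(cv2.findNonZero(m)))] if n=="rail" else "")
    g=f["color"].astype(int).sum(2)
    u0,v0=(274,257) if c=="top" else (345,232)
    w=np.zeros(g.shape,bool);w[v0-12:v0+13,u0-12:u0+13]=1
    ys,xs=np.nonzero((g<150)&w);print(c,"pocket",len(xs),xs.mean(),ys.mean(),onplane(f,xs.mean(),ys.mean(),9), g[v0,u0])
```

```text
top nut 0.74 (402.9, 278.1) 204.0 [ 472.  -206.2   34. ] 
top nut 0.74 (397.8, 225.6) 205.0 [ 589.6 -198.1   34. ] 
top nut 0.56 (395.5, 311.5) 195.0 [ 398.5 -187.8   34. ] 
top nut 0.5 (324.1, 260.1) 170.0 [514.5 -31.2  34. ] 
top nut 0.19 (379.9, 156.4) 1662.0 [ 748.3 -161.9   34. ] 
top rail 0.76 (266.4, 247.7) 809.0 [544.5  98.6  27. ] [(np.float64(512.4), np.float64(244.6)), (np.float64(591.7), np.float64(-41.9)), (np.float64(576.1), np.float64(-46.1)), (np.float64(496.9), np.float64(240.0))]
top rail 0.69 (379.9, 156.6) 1666.0 [ 749.7 -163.    27. ] [(np.float64(720.6), np.float64(-102.1)), (np.float64(806.0), np.float64(-125.6)), (np.float64(778.2), np.float64(-224.5)), (np.float64(693.1), np.float64(-200.5))]
top rail 0.43 (500.4, 317.8) 547.0 [ 381.  -421.3   27. ] [(np.float64(307.0), np.float64(-348.3)), (np.float64(434.0), np.float64(-445.8)), (np.float64(418.3), np.float64(-466.7)), (np.float64(291.6), np.float64(-369.2))]
top vial 0.65 (226.7, 288.6) 150.0 [454.1 186.3  40. ] 
top pocket 128 273.703125 256.4765625 [525.1  83.9   9. ] 98
scene nut 0.77 (217.7, 221.7) 208.0 [ 407.7 -188.9   23. ] 
scene nut 0.75 (215.9, 248.3) 226.0 [ 480.3 -207.8   23. ] 
scene nut 0.61 (231.5, 291.8) 266.0 [ 599.9 -198.9   23. ] 
scene nut 0.54 (296.6, 238.8) 195.0 [516.3 -29.2  23. ] 
scene rail 0.81 (353.3, 234.7) 822.0 [551.6  95.   27. ] [(np.float64(580.0), np.float64(-44.8)), (np.float64(500.5), np.float64(246.4)), (np.float64(521.1), np.float64(246.2)), (np.float64(598.0), np.float64(-42.2))]
scene vial 0.71 (486.3, 246.6) 1243.0 [686.6 352.4  40. ] 
scene vial 0.54 (115.9, 241.6) 570.0 [ 400.  -414.1   40. ] 
scene vial 0.5 (375.6, 190.1) 232.0 [455.5 189.8  40. ] 
scene pocket 218 347.4036697247706 233.5275229357798 [532.2  88.9   9. ] 68
```

View pics/top2.png

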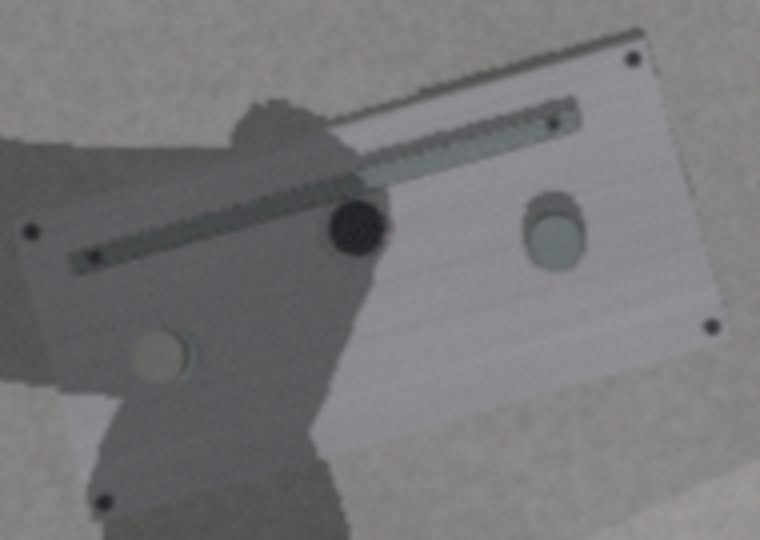

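The crop confirms the choice: a plain steel nut at full-image pixel (323.5,260.7) and the pocket at (274,257). Next I'll get the rail frame and the moves.

```bash
cat >> h.py <<'E'
from scipy.spatial.transform import Rotation as Rn
def toolR(s): q=s["eef_rot"]; return Rn.from_quat([q[1],q[2],q[3],q[0]]).as_matrix()
def tell(tgt,psi=None):
    s=state();R=toolR(s);d=R.T@(np.array(tgt)-s["position"])
    p=np.degrees(np.arctan2(R[1,0],R[0,0]))
    print("clock",round(s["clock"],2),"pos",s["position"].round(1),"F",s["force"].round(1),"tool x ang",round(p,1),"tilt",R[:,2].round(3),"units to go",(d/25).round(2))
    if psi is not None: print("turn about tool z, units",round(-(((psi-p+180)%360)-180)/8,2))
E
python3 - <<'E'
from h import *
np.set_printoptions(precision=1,suppress=True)
f=grab_frame("top")
a=onplane(f,208.5,264.2,27);b=onplane(f,323,231,27);print("rail screws",a,b,(a+b)/2)
ey=(a-b)[:2];ey/=np.linalg.norm(ey);ex=np.array([ey[1],-ey[0]]);print("ex",ex.round(4),np.degrees(np.arctan2(ex[1],ex[0])))
print("plate screws",[onplane(f,185+u/4,200+v/4,12)[:2] for u,v in((31,232),(633,59),(711,327),(103,503))])
P=onplane(f,274.2,257,9)[:2];N=onplane(f,323.5,260.7,34)[:2]
O=((a+b)/2)[:2]
for n,p in(("pocket",P),("nut",N)): print(n,p,"rail frame",ex@(p-O),ey@(p-O))
n=np.sin(np.radians(35))*ex+np.cos(np.radians(35))*ey
st=N-44*n;print("n",n.round(3),np.degrees(np.arctan2(n[1],n[0])),"start",st)
tell([st[0],st[1],100],np.degrees(np.arctan2(n[1],n[0])));tell([st[0],st[1],100],180+np.degrees(np.arctan2(n[1],n[0])));print(state()["qpos"].round(2))
E
```

```text
rail screws [509.1 230.   27. ] [580.6 -30.   27. ] [544.9 100.   27. ]
ex [1.  0.3] 15.380900873626736
plate screws [array([524.1, 269.8]), array([618.9, -77.6]), array([ 464.6, -119. ]), array([369.6, 228.1])]
pocket [523.9  82.7] rail frame -24.798716448173707 -11.072465555394153
nut [513.2 -29.9] rail frame -64.97132431333159 -116.84952691394413
n [0.3 0.9] 70.38090087362674 start [498.4 -71.4]
clock 1.05 pos [172.6 600.8 231.3] F [ 0.2 -0.5 -0.4] tool x ang 164.0 tilt [ 0.  0. -1.] units to go [-19.9 -22.2   5.2]
turn about tool z, units 11.7
clock 1.05 pos [172.6 600.8 231.3] F [ 0.2 -0.5 -0.4] tool x ang 164.0 tilt [ 0.  0. -1.] units to go [-19.9 -22.2   5.2]
turn about tool z, units -10.8
[ 1.2  0.2  1.6  0.   1.3 -0.1]
```

>>> play_rows([
  {"travel": [-0.9, -1, 0], "dr": [0, 0, 0], "jaw": -1},
  {"travel": [-0.9, -1, 0], "dr": [0, 0, 0], "jaw": -1},
  {"travel": [-0.9, -1, 0], "dr": [0, 0, 0], "jaw": -1},
  {"travel": [-0.9, -1, 0], "dr": [0, 0, 0], "jaw": -1},
  {"travel": [-0.9, -1, 0], "dr": [0, 0, 0], "jaw": -1},
  {"travel": [-0.9, -1, 0], "dr": [0, 0, 0], "jaw": -1},
  {"travel": [-0.9, -1, 0], "dr": [0, 0, 0], "jaw": -1},
  {"travel": [-0.9, -1, 0], "dr": [0, 0, 0], "jaw": -1},
], grip_force=20)

```text
clock: 2.05
position: [290.8, 357.9, 231.5]
eef_rot: [0.0, 0.139, 0.99, 0.0]
force: [0.2, -0.8, 0.5]
gripper_width: 0.001
grip_force: 0.0
```

>>> play_rows([
  {"travel": [-0.9, -1, 0], "dr": [0, 0, 0], "jaw": -1},
  {"travel": [-0.9, -1, 0], "dr": [0, 0, 0], "jaw": -1},
  {"travel": [-0.9, -1, 0], "dr": [0, 0, 0], "jaw": -1},
  {"travel": [-0.9, -1, 0], "dr": [0, 0, 0], "jaw": -1},
  {"travel": [-0.9, -1, 0], "dr": [0, 0, 0], "jaw": -1},
  {"travel": [-0.9, -1, 0], "dr": [0, 0, 0], "jaw": -1},
  {"travel": [-0.9, -1, 0], "dr": [0, 0, 0], "jaw": -1},
  {"travel": [-0.9, -1, 0], "dr": [0, 0, 0], "jaw": -1},
])

```text
clock: 3.05
position: [408.6, 115.8, 231.6]
eef_rot: [0.0, 0.139, 0.99, 0.0]
force: [0.0, 0.6, 0.0]
gripper_width: -0.0
grip_force: 0.0
```

>>> play_rows([
  {"travel": [-0.9, -1, 0], "dr": [0, 0, 0], "jaw": -1},
  {"travel": [-0.9, -1, 0], "dr": [0, 0, 0], "jaw": -1},
  {"travel": [-0.9, -1, 0], "dr": [0, 0, 0], "jaw": -1},
  {"travel": [-0.9, -1, 0], "dr": [0, 0, 0], "jaw": -1},
  {"travel": [-0.9, -1, 0], "dr": [0, 0, 0], "jaw": -1},
  {"travel": [-0.9, -1, 0], "dr": [0, 0, 0], "jaw": -1},
  {"travel": [0, 0, 0.5], "dr": [0, 0, 1], "jaw": -1},
  {"travel": [0, 0, 0.5], "dr": [0, 0, 1], "jaw": -1},
])

```text
clock: 4.05
position: [496.8, -65.3, 206.3]
eef_rot: [0.0, 0.279, 0.96, 0.0]
force: [-0.8, 1.1, 0.2]
gripper_width: -0.003
grip_force: 0.0
```

>>> play_rows([
  {"travel": [0, 0, 0.5], "dr": [0, 0, 1], "jaw": -1},
  {"travel": [0, 0, 0.5], "dr": [0, 0, 1], "jaw": -1},
  {"travel": [0, 0, 0.5], "dr": [0, 0, 1], "jaw": -1},
  {"travel": [0, 0, 0.5], "dr": [0, 0, 1], "jaw": -1},
  {"travel": [0, 0, 0.5], "dr": [0, 0, 1], "jaw": -1},
  {"travel": [0, 0, 0.5], "dr": [0, 0, 1], "jaw": -1},
  {"travel": [0, 0, 0.5], "dr": [0, 0, 1], "jaw": -1},
  {"travel": [0, 0, 0.5], "dr": [0, 0, 1], "jaw": -1},
])

```text
clock: 5.05
position: [496.6, -64.6, 106.1]
eef_rot: [0.0, 0.745, 0.667, 0.0]
force: [0.6, -0.6, 0.0]
gripper_width: -0.003
grip_force: 0.0
```

Run:
```python
from h import *
np.set_printoptions(precision=2,suppress=True)
f=grab_frame("wrist");save(f,"w1.png");tell([498.4,-71.4,20],70.4);print(state()["gripper_width"],state()["qpos"])
for X in([513.2,-29.9,12],[513.2,-29.9,34],[524,83,9]): print(proj(f,X))
```

```text
clock 5.1 pos [495.2 -64.3 104.3] F [-0.4  0.8 -1.1] tool x ang 83.5 tilt [-0.  0. -1.] units to go [-0.27  0.17  3.37]
turn about tool z, units 1.64
-0.0009735232905732892 [-0.27  0.1   2.    0.    1.04 -0.16]
[336.31 188.22]
[338.19 196.11]
[336.85 -21.85]
```

View pics/w1.png

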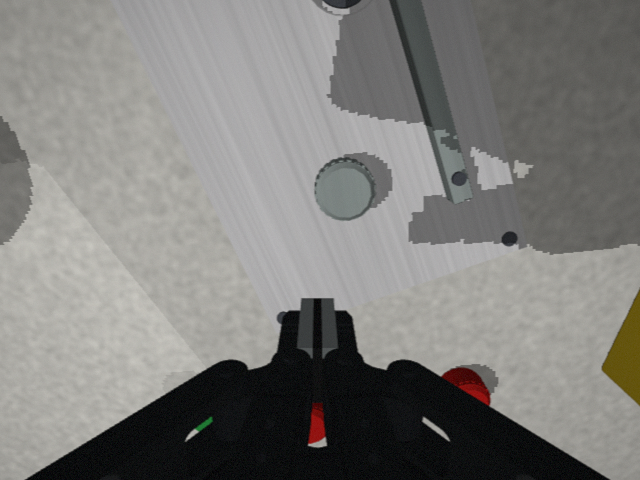

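Wrist view: the nut's top is at (345,193), the shut fingertips at (318,298), the rail end at (460,195) and the pocket edge at the top near (340,5). This agrees with the top-view estimate to within about 4 mm. Next I'll finish the turn and go down.

>>> play_rows([
  {"travel": [-0.26, 0.21, 0.4], "dr": [0, 0, 0], "jaw": -1},
  {"travel": [0, 0, 0.5], "dr": [0, 0, 0.82], "jaw": -1},
  {"travel": [0, 0, 0.5], "dr": [0, 0, 0.82], "jaw": -1},
  {"travel": [0, 0, 0.5], "dr": [0, 0, 0], "jaw": -1},
  {"travel": [0, 0, 0.5], "dr": [0, 0, 0], "jaw": -1},
  {"travel": [0, 0, 0.5], "dr": [0, 0, 0], "jaw": -1},
  {"travel": [0, 0, 0.3], "dr": [0, 0, 0], "jaw": -1},
  {"travel": [0, 0, 0.1], "dr": [0, 0, 0], "jaw": -1},
])

```text
clock: 6.1
position: [500.6, -71.5, 23.1]
eef_rot: [-0.0, 0.815, 0.58, -0.0]
force: [-0.9, 0.4, 0.8]
gripper_width: 0.005
grip_force: 0.0
```

Run:
```python
from h import *
np.set_printoptions(precision=2,suppress=True)
f=grab_frame("wrist");save(f,"w2.png");tell([500,-71.4,20],70.4);print(state()["force"])
for X in([515,-30,12],[515,-30,34],[524,83,9]): print(proj(f,X))
```

```text
clock 6.15 pos [500.7 -71.5  23.2] F [-0.3 -0.1 -0.6] tool x ang 70.9 tilt [-0.  0. -1.] units to go [-0.   -0.03  0.13]
turn about tool z, units 0.06
[-0.26 -0.08 -0.62]
[316.39 211.35]
[316.29 227.31]
[ 229.95 -114.54]
```

View pics/w2.png

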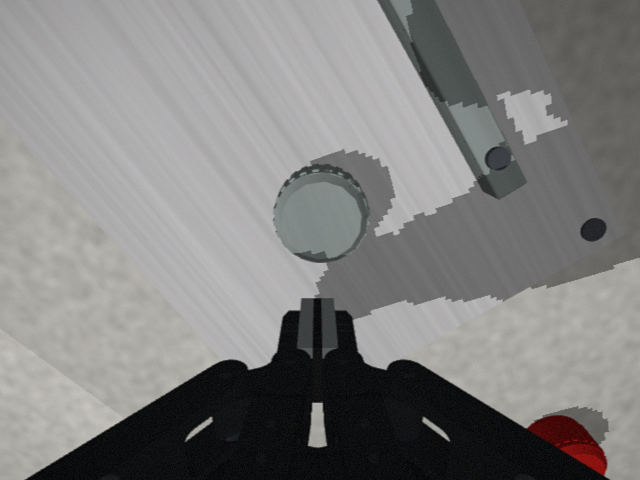

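Wrist view: the nut is straight ahead at (321,217), about 17 mm beyond the fingertips at (318,298). Now I'll push gently toward the rail along tool x.

>>> play_rows([
  {"travel": [0.15, 0, 0.06], "dr": [0, 0, 0], "jaw": -1},
  {"travel": [0.18, 0, 0], "dr": [0, 0, 0], "jaw": -1},
  {"travel": [0.18, 0, 0], "dr": [0, 0, 0], "jaw": -1},
  {"travel": [0.15, 0, 0], "dr": [0, 0, 0], "jaw": -1},
  {"travel": [0.15, 0, 0], "dr": [0, 0, 0], "jaw": -1},
  {"travel": [0.15, 0, 0], "dr": [0, 0, 0], "jaw": -1},
  {"travel": [0.15, 0, 0], "dr": [0, 0, 0], "jaw": -1},
  {"travel": [0.15, 0, 0], "dr": [0, 0, 0], "jaw": -1},
])

```text
clock: 7.15
position: [511.4, -41.7, 22.3]
eef_rot: [-0.0, 0.815, 0.58, -0.0]
force: [-0.7, 0.1, -0.3]
gripper_width: -0.005
grip_force: 0.3
```

>>> play_rows([
  {"travel": [0.16, 0, 0], "dr": [0, 0, 0], "jaw": -1},
  {"travel": [0.16, 0, 0], "dr": [0, 0, 0], "jaw": -1},
  {"travel": [0.16, 0, 0], "dr": [0, 0, 0], "jaw": -1},
  {"travel": [0.16, 0, 0], "dr": [0, 0, 0], "jaw": -1},
  {"travel": [0.16, 0, 0], "dr": [0, 0, 0], "jaw": -1},
  {"travel": [0.16, 0, 0], "dr": [0, 0, 0], "jaw": -1},
  {"travel": [0.16, 0, 0], "dr": [0, 0, 0], "jaw": -1},
  {"travel": [0.16, 0, 0], "dr": [0, 0, 0], "jaw": -1},
])

```text
clock: 8.15
position: [521.9, -11.4, 22.3]
eef_rot: [-0.0, 0.815, 0.58, -0.0]
force: [-0.2, -0.6, 0.4]
gripper_width: -0.0
grip_force: 0.3
```

Run:
```python
from h import *
np.set_printoptions(precision=2,suppress=True)
f=grab_frame("wrist");save(f,"w3.png");tell([500,-71.4,20],70.4)
s=state();R=toolR(s);c=s["position"]+29*R[:,0];O=np.array([544.9,100]);ex=np.array([.9642,.2652]);ey=np.array([-.2652,.9642])
print("nut centre if in touch",c,"rail frame",ex@(c[:2]-O),ey@(c[:2]-O))
```

```text
clock 8.2 pos [522.1 -11.   22.3] F [-0.3  0.9  0.4] tool x ang 70.9 tilt [ 0.  0. -1.] units to go [-2.57 -0.04  0.09]
turn about tool z, units 0.06
nut centre if in touch [531.57  16.42  22.34] rail frame -35.022981766840374 -77.05391726089682
```

View pics/w3.png

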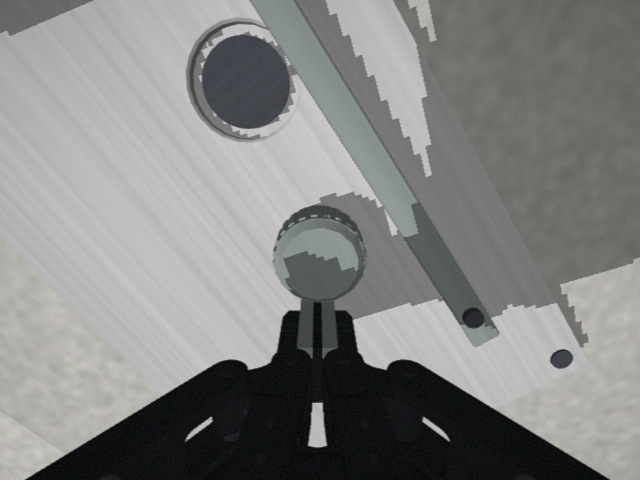

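Wrist view: the nut at (319,260) is touching the fingers and centred. The pocket, a dark disc inside its rim, is at (244,80). The rail's near face runs to the right of the nut, still about 11 mm clear.

>>> play_rows([
  {"travel": [0.12, 0, 0], "dr": [0, 0, 0], "jaw": -1},
  {"travel": [0.12, 0, 0], "dr": [0, 0, 0], "jaw": -1},
  {"travel": [0.12, 0, 0], "dr": [0, 0, 0], "jaw": -1},
  {"travel": [0.12, 0, 0], "dr": [0, 0, 0], "jaw": -1},
  {"travel": [0.12, 0, 0], "dr": [0, 0, 0], "jaw": -1},
  {"travel": [0.1, 0, 0], "dr": [0, 0, 0], "jaw": -1},
  {"travel": [0.1, 0, 0], "dr": [0, 0, 0], "jaw": -1},
  {"travel": [0.1, 0, 0], "dr": [0, 0, 0], "jaw": -1},
])

```text
clock: 9.2
position: [529.2, 9.8, 22.3]
eef_rot: [-0.0, 0.815, 0.58, -0.0]
force: [0.6, -0.4, 0.1]
gripper_width: 0.001
grip_force: 0.2
```

Run:
```python
from h import *
np.set_printoptions(precision=2,suppress=True)
f=grab_frame("wrist");save(f,"w4.png");tell([500,-71.4,20],70.4)
s=state();R=toolR(s);c=s["position"]+29*R[:,0];O=np.array([544.9,100]);ex=np.array([.9642,.2652]);ey=np.array([-.2652,.9642])
print("nut centre if in touch centrally",c,"rail frame",ex@(c[:2]-O),ey@(c[:2]-O))
import pickle;pickle.dump(f,open("w4.pkl","wb"))
```

```text
clock 9.25 pos [529.3  10.   22.3] F [-0.8  0.  -0.1] tool x ang 70.9 tilt [ 0.  0. -1.] units to go [-3.46 -0.04  0.09]
turn about tool z, units 0.06
nut centre if in touch centrally [538.85  37.41  22.31] rail frame -22.43337021219146 -58.749234429186444
```

View pics/w4.png

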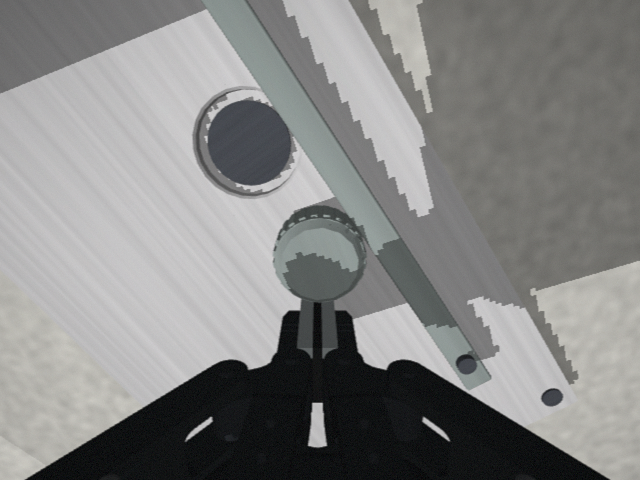

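Wrist view: the nut is still central at (319,260) and about at the rail. The pocket rim is centred near (247,142).

Run:
```python
from h import *
import pickle
np.set_printoptions(precision=2,suppress=True)
f=pickle.load(open("w4.pkl","rb"));O=np.array([544.9,100]);ex=np.array([.9642,.2652]);ey=np.array([-.2652,.9642])
rf=lambda p:np.array([ex@(p[:2]-O),ey@(p[:2]-O)])
g=f["color"].astype(int).sum(2);m=((g<240)).astype(np.uint8);m[:,:190]=0;m[:,305:]=0;m[:90]=0;m[200:]=0
n,l,st,c=cv2.connectedComponentsWithStats(m);i=l[142,250];print("disc",st[i],c[i],rf(onplane(f,*c[i],9)))
print("rim",rf(onplane(f,247,142,12)),"nut top",rf(onplane(f,319.5,260,34)))
for u,v in((208,12),(300,160),(380,278)): print("rail near edge?",rf(onplane(f,u,v,27)))
```

```text
disc [ 208  101   83   84 5380] [248.92 142.2 ] [-20.48  -8.67]
rim [-20.47  -8.26] nut top [-20.17 -57.56]
rail near edge? [-3.09 29.99]
rail near edge? [ -5.81 -24.27]
rail near edge? [ -6.35 -79.87]
```

>>> play_rows([
  {"travel": [0.12, -0.07, 0], "dr": [0, 0, 0], "jaw": -1},
  {"travel": [0.12, -0.07, 0], "dr": [0, 0, 0], "jaw": -1},
  {"travel": [0.12, -0.07, 0], "dr": [0, 0, 0], "jaw": -1},
  {"travel": [0.12, -0.07, 0], "dr": [0, 0, 0], "jaw": -1},
  {"travel": [0.12, -0.07, 0], "dr": [0, 0, 0], "jaw": -1},
  {"travel": [0.12, -0.07, 0], "dr": [0, 0, 0], "jaw": -1},
  {"travel": [0.12, -0.07, 0], "dr": [0, 0, 0], "jaw": -1},
  {"travel": [0.12, -0.07, 0], "dr": [0, 0, 0], "jaw": -1},
])

```text
clock: 10.25
position: [523.8, 37.1, 22.3]
eef_rot: [-0.0, 0.815, 0.58, -0.0]
force: [-0.3, -1.5, 0.5]
gripper_width: -0.001
grip_force: 0.6
```

Run:
```python
from h import *
import pickle
np.set_printoptions(precision=2,suppress=True)
f=grab_frame("wrist");save(f,"w5.png");tell([500,-71.4,20],70.4)
pickle.dump(f,open("w5.pkl","wb"))
```

```text
clock 10.3 pos [523.7  37.5  22.3] F [-1.8 -0.4 -0.3] tool x ang 70.9 tilt [-0.  0. -1.] units to go [-4.43  0.53  0.09]
turn about tool z, units 0.06
```

View pics/w5.png

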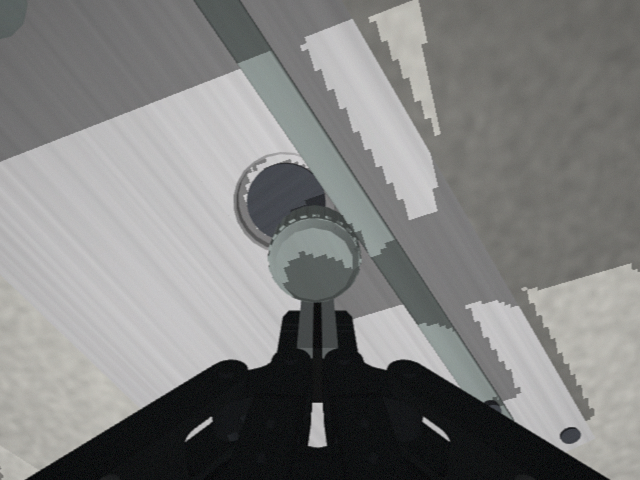

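Wrist view: the nut at (314,260) is riding on the rail. The pocket rim is just ahead, centred around (289,203).

Run:
```python
from h import *
import pickle
np.set_printoptions(precision=2,suppress=True)
f=pickle.load(open("w5.pkl","rb"));O=np.array([544.9,100]);ex=np.array([.9642,.2652]);ey=np.array([-.2652,.9642])
rf=lambda p:np.array([ex@(p[:2]-O),ey@(p[:2]-O)])
print("nut top",rf(onplane(f,314.5,260,34)))
for p in((285,203),(289,203)): print("pocket",rf(onplane(f,*p,12)))
print("left rim",rf(onplane(f,234,203,12)),"top rim",rf(onplane(f,275,152,12)))
s=state();print("tcp",rf(s["position"]))
```

```text
nut top [-19.71 -28.71]
pocket [-20.61  -8.5 ]
pocket [-19.26  -9.42]
left rim [-37.84   3.32] top rim [-11.79  10.32]
tcp [-36.99 -54.63]
```

>>> play_rows([
  {"travel": [0.06, -0.04, 0], "dr": [0, 0, 0], "jaw": -1},
  {"travel": [0.06, -0.04, 0], "dr": [0, 0, 0], "jaw": -1},
  {"travel": [0.06, -0.04, 0], "dr": [0, 0, 0], "jaw": -1},
  {"travel": [0.06, -0.04, 0], "dr": [0, 0, 0], "jaw": -1},
  {"travel": [0.06, -0.04, 0], "dr": [0, 0, 0], "jaw": -1},
  {"travel": [0.06, -0.04, 0], "dr": [0, 0, 0], "jaw": -1},
  {"travel": [0.06, -0.04, 0], "dr": [0, 0, 0], "jaw": -1},
  {"travel": [0.06, -0.04, 0], "dr": [0, 0, 0], "jaw": -1},
])

```text
clock: 11.3
position: [520.2, 51.0, 22.2]
eef_rot: [-0.0, 0.815, 0.58, 0.0]
force: [0.3, -1.0, 0.7]
gripper_width: -0.002
grip_force: 0.2
```

>>> play_rows([
  {"travel": [0.012, -0.008, 0], "dr": [0, 0, 0], "jaw": -1},
  {"travel": [0.012, -0.008, 0], "dr": [0, 0, 0], "jaw": -1},
  {"travel": [0.012, -0.008, 0], "dr": [0, 0, 0], "jaw": -1},
  {"travel": [0.012, -0.008, 0], "dr": [0, 0, 0], "jaw": -1},
  {"travel": [0.012, -0.008, 0], "dr": [0, 0, 0], "jaw": -1},
  {"travel": [0.012, -0.008, 0], "dr": [0, 0, 0], "jaw": -1},
  {"travel": [0.012, -0.008, 0], "dr": [0, 0, 0], "jaw": -1},
  {"travel": [0.012, -0.008, 0], "dr": [0, 0, 0], "jaw": -1},
])

```text
clock: 12.3
position: [519.6, 53.7, 22.3]
eef_rot: [0.0, 0.815, 0.58, 0.0]
force: [0.7, 0.5, 0.6]
gripper_width: -0.004
grip_force: 0.1
```

```bash
cat > look.py <<'E'
from h import *
import sys,pickle
np.set_printoptions(precision=2,suppress=True)
O=np.array([544.9,100]);ex=np.array([.9642,.2652]);ey=np.array([-.2652,.9642])
rf=lambda p:np.array([ex@(p[:2]-O),ey@(p[:2]-O)])
f=grab_frame("wrist");s=state();print("tcp",rf(s["position"]),s["position"][2],s["force"],s["clock"])
for d in outline_of("wrist","nut")[:3]:
    m=d["region"].astype(np.uint8);x,y,w,h=cv2.boundingRect(m);print(round(d["score"],2),(x,y,w,h))
pickle.dump(f,open(sys.argv[1]+".pkl","wb"));save(f,sys.argv[1]+".png",(200,140,400,320),3)
E
python3 look.py w6
```

```text
tcp [-36.75 -37.94] 22.31162494936572 [-0.01 -0.48 -1.  ] 12.35
0.97 (266, 206, 94, 96)
```

>>> play_rows([
  {"travel": [0.012, -0.008, 0], "dr": [0, 0, 0], "jaw": -1},
  {"travel": [0.012, -0.008, 0], "dr": [0, 0, 0], "jaw": -1},
  {"travel": [0.012, -0.008, 0], "dr": [0, 0, 0], "jaw": -1},
  {"travel": [0.012, -0.008, 0], "dr": [0, 0, 0], "jaw": -1},
  {"travel": [0.012, -0.008, 0], "dr": [0, 0, 0], "jaw": -1},
  {"travel": [0.012, -0.008, 0], "dr": [0, 0, 0], "jaw": -1},
  {"travel": [0.0, 0, 0], "dr": [0, 0, 0], "jaw": -1},
  {"travel": [0.0, 0, 0], "dr": [0, 0, 0], "jaw": -1},
])

```text
clock: 13.4
position: [519.1, 55.8, 22.4]
eef_rot: [0.0, 0.815, 0.58, 0.0]
force: [-0.5, -0.1, -0.5]
gripper_width: 0.005
grip_force: 0.0
```

```bash
python3 look.py w7
```

```text
tcp [-36.64 -35.79] 22.343612865433634 [ 0.74 -0.69 -0.33] 13.45
0.77 (266, 204, 93, 95)
```

View pics/w7.png

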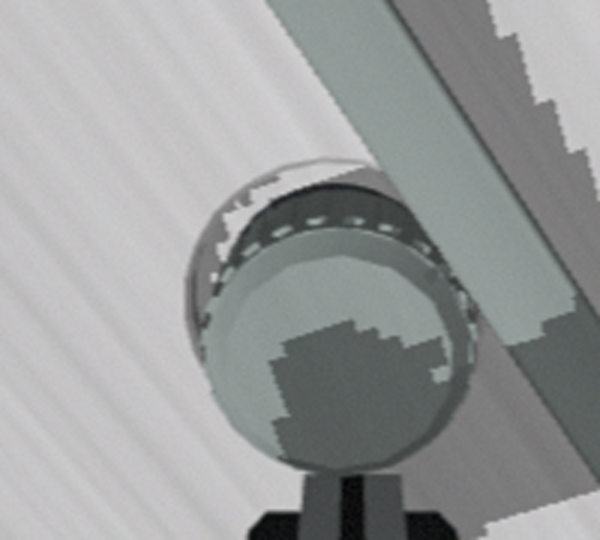

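Wrist crop: the nut sits over the pocket and its edge has receded about 3 px from the fingertips, so it has possibly dropped. I'll nudge on to feel for the wall.

>>> play_rows([
  {"travel": [0.012, -0.008, 0], "dr": [0, 0, 0], "jaw": -1},
  {"travel": [0.012, -0.008, 0], "dr": [0, 0, 0], "jaw": -1},
  {"travel": [0.012, -0.008, 0], "dr": [0, 0, 0], "jaw": -1},
  {"travel": [0.012, -0.008, 0], "dr": [0, 0, 0], "jaw": -1},
  {"travel": [0.0, 0, 0], "dr": [0, 0, 0], "jaw": -1},
  {"travel": [0.0, 0, 0], "dr": [0, 0, 0], "jaw": -1},
  {"travel": [0.0, 0, 0], "dr": [0, 0, 0], "jaw": -1},
  {"travel": [0.0, 0, 0], "dr": [0, 0, 0], "jaw": -1},
])

```text
clock: 14.5
position: [518.5, 57.1, 22.3]
eef_rot: [-0.0, 0.815, 0.58, -0.0]
force: [-0.3, -0.6, -0.3]
gripper_width: 0.001
grip_force: 0.4
```

```bash
python3 look.py w8
```

```text
tcp [-36.8  -34.33] 22.24226241736547 [-0.96 -0.42 -0.34] 14.55
0.74 (267, 204, 92, 95)
```

>>> play_rows([
  {"travel": [0.012, -0.008, 0], "dr": [0, 0, 0], "jaw": -1},
  {"travel": [0.012, -0.008, 0], "dr": [0, 0, 0], "jaw": -1},
  {"travel": [0.012, -0.008, 0], "dr": [0, 0, 0], "jaw": -1},
  {"travel": [0.012, -0.008, 0], "dr": [0, 0, 0], "jaw": -1},
  {"travel": [0.012, -0.008, 0], "dr": [0, 0, 0], "jaw": -1},
  {"travel": [0.0, 0, 0], "dr": [0, 0, 0], "jaw": -1},
  {"travel": [0.0, 0, 0], "dr": [0, 0, 0], "jaw": -1},
  {"travel": [0.0, 0, 0], "dr": [0, 0, 0], "jaw": -1},
])

```text
clock: 15.6
position: [518.1, 58.9, 22.3]
eef_rot: [-0.0, 0.815, 0.58, 0.0]
force: [-1.1, -0.5, 0.4]
gripper_width: 0.001
grip_force: 0.2
```

```bash
python3 look.py w9
```

```text
tcp [-36.66 -32.51] 22.303969242868533 [-0.16  0.36  0.25] 15.65
0.65 (267, 204, 92, 95)
```

>>> play_rows([
  {"travel": [0.012, -0.008, 0], "dr": [0, 0, 0], "jaw": -1},
  {"travel": [0.012, -0.008, 0], "dr": [0, 0, 0], "jaw": -1},
  {"travel": [0.012, -0.008, 0], "dr": [0, 0, 0], "jaw": -1},
  {"travel": [0.012, -0.008, 0], "dr": [0, 0, 0], "jaw": -1},
  {"travel": [0.012, -0.008, 0], "dr": [0, 0, 0], "jaw": -1},
  {"travel": [0.0, 0, 0], "dr": [0, 0, 0], "jaw": -1},
  {"travel": [0.0, 0, 0], "dr": [0, 0, 0], "jaw": -1},
  {"travel": [0.0, 0, 0], "dr": [0, 0, 0], "jaw": -1},
])

```text
clock: 16.7
position: [517.8, 60.2, 22.5]
eef_rot: [0.0, 0.815, 0.58, -0.0]
force: [-0.5, -5.3, 2.0]
gripper_width: -0.003
grip_force: 2.6
```

```bash
python3 look.py w10
```

```text
tcp [-36.64 -31.22] 22.487132329895218 [-1.75 -5.25  2.28] 16.75
0.75 (267, 204, 93, 95)
```

5 N of resistance after the expected distance: the nut has dropped and caught on the pocket wall. I'll back off, rise and go over its top.

>>> play_rows([
  {"travel": [-0.12, 0, 0], "dr": [0, 0, 0], "jaw": -1},
  {"travel": [-0.16, 0, 0], "dr": [0, 0, 0], "jaw": -1},
  {"travel": [0, 0, -0.4], "dr": [0, 0, 0], "jaw": -1},
  {"travel": [0, 0, -0.4], "dr": [0, 0, 0], "jaw": -1},
  {"travel": [0, 0, -0.2], "dr": [0, 0, 0], "jaw": -1},
  {"travel": [0, 0, 0], "dr": [0, 0, 0], "jaw": -1},
  {"travel": [0, 0, 0], "dr": [0, 0, 0], "jaw": -1},
  {"travel": [0, 0, 0], "dr": [0, 0, 0], "jaw": -1},
])

```text
clock: 17.8
position: [515.0, 54.0, 46.9]
eef_rot: [-0.0, 0.815, 0.58, -0.0]
force: [0.0, -0.7, 0.4]
gripper_width: 0.001
grip_force: 0.0
```

```bash
python3 look.py w11
python3 - <<'E'
from h import *
import pickle
np.set_printoptions(precision=2,suppress=True)
O=np.array([544.9,100]);ex=np.array([.9642,.2652]);ey=np.array([-.2652,.9642]);rf=lambda p:np.array([ex@(p[:2]-O),ey@(p[:2]-O)])
# nut centre from the last contact pose: 29 mm ahead, 1.8 mm to -y
s=state();R=toolR(s);c=np.array([517.8,60.2,0])+29*R[:,0]-1.8*R[:,1];c[2]=31
f=pickle.load(open("w11.pkl","rb"));print("nut",c,rf(c),"pix",proj(f,c),"go",R.T@(np.array([c[0],c[1],34])-s["position"])/25)
save(f,"w11b.png",(180,60,440,320),2.3)
E
```

```text
tcp [-41.02 -36.39] 46.90047307892135 [-0.24 -0.57  0.44] 17.85
0.79 (275, 178, 81, 83)
nut [525.61  88.19  31.  ] [-21.73  -6.28] pix [313.61 226.69] go [ 1.43 -0.05  0.52]
```

View pics/w11b.png

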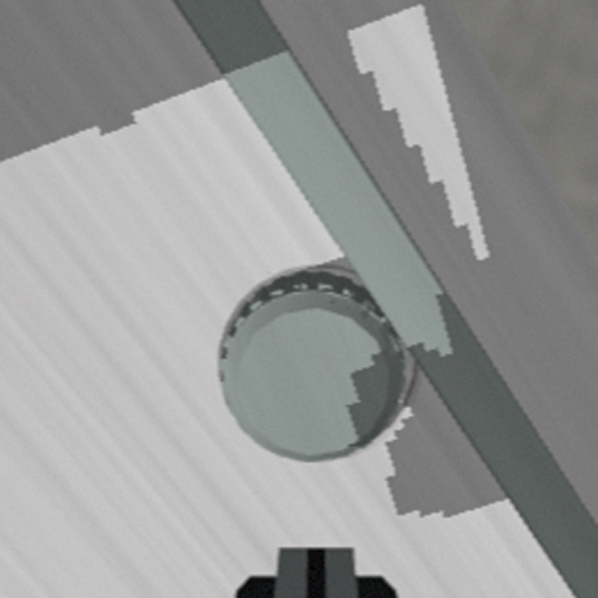

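Crop: the nut sits in the pocket, level, with its top centred near full-frame (315,225), matching the contact estimate. Now over the top, then press.

>>> play_rows([
  {"travel": [0.4, -0.04, 0], "dr": [0, 0, 0], "jaw": -1},
  {"travel": [0.5, 0, 0], "dr": [0, 0, 0], "jaw": -1},
  {"travel": [0.5, 0, 0], "dr": [0, 0, 0], "jaw": -1},
  {"travel": [0, 0, 0.2], "dr": [0, 0, 0], "jaw": -1},
  {"travel": [0, 0, 0.2], "dr": [0, 0, 0], "jaw": -1},
  {"travel": [0, 0, 0.1], "dr": [0, 0, 0], "jaw": -1},
  {"travel": [0, 0, 0], "dr": [0, 0, 0], "jaw": -1},
  {"travel": [0, 0, 0], "dr": [0, 0, 0], "jaw": -1},
])

```text
clock: 18.9
position: [526.0, 87.2, 34.9]
eef_rot: [0.0, 0.815, 0.579, 0.0]
force: [0.3, 0.1, -0.1]
gripper_width: 0.003
grip_force: 0.0
```

>>> play_rows([
  {"travel": [0, 0, 0.02], "dr": [0, 0, 0], "jaw": -1},
  {"travel": [0, 0, 0.02], "dr": [0, 0, 0], "jaw": -1},
  {"travel": [0, 0, 0.02], "dr": [0, 0, 0], "jaw": -1},
  {"travel": [0, 0, 0.02], "dr": [0, 0, 0], "jaw": -1},
  {"travel": [0, 0, 0.02], "dr": [0, 0, 0], "jaw": -1},
  {"travel": [0, 0, 0.02], "dr": [0, 0, 0], "jaw": -1},
  {"travel": [0, 0, 0], "dr": [0, 0, 0], "jaw": -1},
  {"travel": [0, 0, 0], "dr": [0, 0, 0], "jaw": -1},
])

```text
clock: 19.9
position: [526.0, 87.4, 31.8]
eef_rot: [-0.0, 0.815, 0.58, 0.0]
force: [0.6, -0.5, 1.3]
gripper_width: 0.002
grip_force: 0.0
```

>>> play_rows([
  {"travel": [0, 0, 0.015], "dr": [0, 0, 0], "jaw": -1},
  {"travel": [0, 0, 0.015], "dr": [0, 0, 0], "jaw": -1},
  {"travel": [0, 0, 0.015], "dr": [0, 0, 0], "jaw": -1},
  {"travel": [0, 0, 0.015], "dr": [0, 0, 0], "jaw": -1},
  {"travel": [0, 0, 0], "dr": [0, 0, 0], "jaw": -1},
  {"travel": [0, 0, 0], "dr": [0, 0, 0], "jaw": -1},
  {"travel": [0, 0, 0], "dr": [0, 0, 0], "jaw": -1},
  {"travel": [0, 0, 0], "dr": [0, 0, 0], "jaw": -1},
])

```text
clock: 20.9
position: [526.0, 87.4, 30.9]
eef_rot: [-0.0, 0.815, 0.58, -0.0]
force: [-2.2, -0.8, 4.9]
gripper_width: 0.006
grip_force: 2.6
```

>>> play_rows([
  {"travel": [0, 0, 0.015], "dr": [0, 0, 0], "jaw": -1},
  {"travel": [0, 0, 0.015], "dr": [0, 0, 0], "jaw": -1},
  {"travel": [0, 0, 0.015], "dr": [0, 0, 0], "jaw": -1},
  {"travel": [0, 0, 0.015], "dr": [0, 0, 0], "jaw": -1},
  {"travel": [0, 0, 0], "dr": [0, 0, 0], "jaw": -1},
  {"travel": [0, 0, 0], "dr": [0, 0, 0], "jaw": -1},
  {"travel": [0, 0, 0], "dr": [0, 0, 0], "jaw": -1},
  {"travel": [0, 0, 0], "dr": [0, 0, 0], "jaw": -1},
])

```text
clock: 21.9
position: [526.1, 87.4, 29.5]
eef_rot: [0.0, 0.815, 0.58, -0.0]
force: [-2.6, -0.3, 5.3]
gripper_width: 0.004
grip_force: 2.7
```

>>> play_rows([
  {"travel": [0, 0, 0.015], "dr": [0, 0, 0], "jaw": -1},
  {"travel": [0, 0, 0.015], "dr": [0, 0, 0], "jaw": -1},
  {"travel": [0, 0, 0.015], "dr": [0, 0, 0], "jaw": -1},
  {"travel": [0, 0, 0], "dr": [0, 0, 0], "jaw": -1},
  {"travel": [0, 0, 0], "dr": [0, 0, 0], "jaw": -1},
  {"travel": [0, 0, 0], "dr": [0, 0, 0], "jaw": -1},
  {"travel": [0, 0, 0], "dr": [0, 0, 0], "jaw": -1},
  {"travel": [0, 0, 0], "dr": [0, 0, 0], "jaw": -1},
])

```text
clock: 22.9
position: [526.0, 87.4, 28.3]
eef_rot: [-0.0, 0.815, 0.58, -0.0]
force: [-1.9, -1.1, 6.3]
gripper_width: -0.005
grip_force: 2.7
```

The seat is yielding at about 5–6 N (z 30.9 → 28.3). I'll continue to the hard stop.

>>> play_rows([
  {"travel": [0, 0, 0.012], "dr": [0, 0, 0], "jaw": -1},
  {"travel": [0, 0, 0.012], "dr": [0, 0, 0], "jaw": -1},
  {"travel": [0, 0, 0.012], "dr": [0, 0, 0], "jaw": -1},
  {"travel": [0, 0, 0], "dr": [0, 0, 0], "jaw": -1},
  {"travel": [0, 0, 0], "dr": [0, 0, 0], "jaw": -1},
  {"travel": [0, 0, 0], "dr": [0, 0, 0], "jaw": -1},
  {"travel": [0, 0, 0], "dr": [0, 0, 0], "jaw": -1},
  {"travel": [0, 0, 0], "dr": [0, 0, 0], "jaw": -1},
])

```text
clock: 23.9
position: [526.1, 87.4, 28.1]
eef_rot: [-0.0, 0.815, 0.58, -0.0]
force: [-4.2, 0.1, 10.2]
gripper_width: -0.006
grip_force: 4.8
```

>>> play_rows([
  {"travel": [0, 0, 0.012], "dr": [0, 0, 0], "jaw": -1},
  {"travel": [0, 0, 0.012], "dr": [0, 0, 0], "jaw": -1},
  {"travel": [0, 0, 0], "dr": [0, 0, 0], "jaw": -1},
  {"travel": [0, 0, 0], "dr": [0, 0, 0], "jaw": -1},
  {"travel": [0, 0, 0], "dr": [0, 0, 0], "jaw": -1},
  {"travel": [0, 0, 0], "dr": [0, 0, 0], "jaw": -1},
  {"travel": [0, 0, 0], "dr": [0, 0, 0], "jaw": -1},
  {"travel": [0, 0, 0], "dr": [0, 0, 0], "jaw": -1},
])

```text
clock: 24.9
position: [526.1, 87.4, 28.0]
eef_rot: [-0.0, 0.815, 0.58, -0.0]
force: [-5.4, -0.2, 13.6]
gripper_width: -0.0
grip_force: 6.6
```

Hard stop: the force rose to 13.6 N and z stayed at 28.0, which is the expected height for fully home. Retreating straight up.

>>> play_rows([
  {"travel": [0, 0, -0.1], "dr": [0, 0, 0], "jaw": -1},
  {"travel": [0, 0, -0.3], "dr": [0, 0, 0], "jaw": -1},
  {"travel": [0, 0, -0.6], "dr": [0, 0, 0], "jaw": -1},
  {"travel": [0, 0, -0.8], "dr": [0, 0, 0], "jaw": -1},
  {"travel": [0, 0, -0.8], "dr": [0, 0, 0], "jaw": -1},
  {"travel": [0, 0, -0.8], "dr": [0, 0, 0], "jaw": -1},
  {"travel": [0, 0, 0], "dr": [0, 0, 0], "jaw": -1},
  {"travel": [0, 0, 0], "dr": [0, 0, 0], "jaw": -1},
])

```text
clock: 25.9
position: [525.6, 87.4, 110.9]
eef_rot: [-0.0, 0.815, 0.58, -0.0]
force: [-0.3, 0.2, -0.5]
gripper_width: -0.0
grip_force: 0.0
```

Run:
```python
from h import *
np.set_printoptions(precision=1,suppress=True)
s=state();print(s["position"],s["force"],s["clock"])
for c in("top","scene","wrist"):
    f=grab_frame(c)
    for d in outline_of(c,"nut")[:6]:
        M=cv2.moments(d["region"].astype(np.uint8),True)
        if M["m00"]: u,v=M["m10"]/M["m00"],M["m01"]/M["m00"];print(c,round(d["score"],2),(round(u),round(v)),onplane(f,u,v,28 if c!="scene" else 22))
    for d in tip_of(c,"vial")[:2]: print("vial",world(f,d["xyz"]),round(d["score"],2))
```

```text
[525.6  87.4 110.9] [-0.3  0.2 -0.5] 25.9
top 0.79 (395, 311) [ 398.  -187.6   28. ]
top 0.76 (403, 278) [ 471.7 -206.6   28. ]
top 0.45 (398, 226) [ 589.6 -200.4   28. ]
vial [455.5 183.2  13.7] 0.5
scene 0.8 (231, 292) [ 599.6 -199.2   22. ]
scene 0.74 (218, 221) [ 405.4 -188.9   22. ]
scene 0.67 (216, 249) [ 480.8 -208.1   22. ]
scene 0.51 (346, 228) [524.9  87.6  22. ]
vial [456.  185.8  14.3] 0.56
vial [742.  160.9   4.7] 0.26
wrist 0.72 (317, 242) [527.2  91.6  28. ]
vial [453.9 191.2  12.6] 0.95
vial [551.6 100.7   4.6] 0.6
```

The nut is in the pocket and stayed there, the vial and the look-alikes are where they were, and the robot touches nothing.

```bash
python3 -c "from rig import job_done; print(job_done())"
```

```text
the job is handed in; nothing more can be done
None
```

The cap nut is parked in its pocket and pressed fully home; the job was handed in at about 26 s, the highest force I read on it was about 15 N, and the look-alikes and the vial have not moved.

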